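Zero the sample counter and present the round sample to the analyser

ROBOT

A 7-joint arm with a two-finger parallel gripper is mounted at the origin on the work surface. World frame = base frame: x ahead of the robot, y to its left, z up, the work surface at z = 0. Lengths are in m, angles in rad, forces in N, time in s.
With the tool pointing down it reaches from about 0.4 to 0.85 m from the base axis. Payload 4.4 kg.
Tool frame: the origin (TCP) lies midway between the tips of the shut fingers; the grasp point (between the pads) lies 19 mm behind it (r.grasp_offset is the distance from the TCP to the grasp point, in m); x points along the fingers, z is the direction in which the jaws open and shut, and the axes are right-handed (so a half turn about x gives the same grasp; the last joint's range is limited). The gripper opens to 94 mm and grips with 3 to 60 N. Pads are 16 mm wide; open, the fingers measure 119 mm over their backs; the gripper's body (75 mm by 177 mm) begins 78 mm behind the grasp point.
Start: joints at [-1.179, 0.628, 0.038, 1.517, -0.027, 0.996, -0.02], TCP at [0.287, 0.583, 0.205] pointing down, gripper open.
Joint ranges: [-3.06, 3.06], [-0.37, 2.12], [-1.25, 1.32], [0.18, 2.47], [-1.1, 4.24], [0.23, 1.98], [-2.94, 2.94]. Speed limits (rad/s): [2.57, 2.57, 3.14, 3.14, 3.14, 3.14, 3.14].

INTERFACE

Orientations are given as a unit quaternion [x, y, z, w].
In Python, from bench import readout, grab_frame, camera_info, r gives the robot as it stands.
- The arm moves only by the shell command python3 -m jog 'ROWS' [FORCE]. ROWS is JSON, a list of rows, each an object with "travel": the shift along the tool's x, y, z in m, a list of three; "angular": the turn, a rotation vector about the tool's x, y, z in degrees, a list of three; "grip": the finger opening in m, from 0 to 0.094. A call has 1 to 10 rows; each row is the pose to reach, as a shift and turn from the pose commanded when the call began, along the tool's axes at that moment; what a row does not reach only later rows make up. A row lasts 1/8 s, in which the tool goes at most 62.5 mm and 10.7 degrees, less where a joint would pass 70% of its speed; a pose out of reach is approached as far as the arm can. A call with a gripper value outside its range is refused whole. The fingers move at their own pace and stop on an object; FORCE is the grip in N (left out, the last holds). Time passes only in rows, so rows that repeat a pose let the fingers close. It gives the time, the measured TCP pose, the force and the opening at its end, in the units of the state.
- readout.read_state(): the state, without advancing time (a new reading comes with each control period).
- grab_frame(name): name is "side" or "top" or "wrist"; returns the picture (400x640x3 uint8, red, green, blue); there is no depth.
- camera_info(name): a dict with "vfov" (degrees; the focal length in pixels is half the picture's height over the tangent of half this angle, whatever the lens; pixels are square), "cx", "cy" (the principal point, pixels), "dist_coeffs" ([k1, k2, p1, p2, k3] as OpenCV has them; the pictures are not rectified), "origin" and "orientation" of the camera in the world. Camera axes: x right, y up, looking along -z (the intrinsics and any distortion apply to the point x, -y, -z); pixel columns grow to the right and rows downward; lengths in m; the calibration is good to about 2 mm. A picture is of the moment at which its call begins: read the wrist's pose just before it. camera_info takes no time and is no camera call; for the wrist camera it gives the pose at the moment of the call.
- r.close_job(): hands the job in, once; it reports no verdict.
The state is a dict: "clock": time; "joints": joint angles; "qd": joint speeds; "joint_efforts": joint torques, N m; "ee_pos": TCP position; "tool_rot": TCP orientation; "ft_force": force on the tool from outside, world axes, zero at the start; "ft_torque": the same for the moment, N m; "grip_width": finger opening in m.
Only numpy, scipy, OpenCV 4.12 (cv2) and the standard library are available. Lean on these libraries where they do the work, as an engineer would, in place of code of your own. Each camera call takes 0.05 s, during which the arm holds its last target. There are 200 camera calls.

TASK

Turn the reset knob of the sample counter back to its zero stop, then take the sample with the round plate out of the rack by its stem and hold it in the air in front of the analyser's nose: stem up, plate square to the nose, which dips a little (plate parallel to the window), centred on the window, with about 30 mm between plate and window. Do not touch the analyser, and leave the other two samples standing in the rack. Finish while holding the sample there, still; do not put it down.

Things in the scene. Friction and masses are not known exactly. Their poses are not given: they have to be found in the camera images.
- reset_knob (a joint): angle of the counter's reset knob (rad): 0 is the zero stop; it grows clockwise seen from above (to 2.2), so turn it anticlockwise back to 0. It starts between 0.7 and 1.4. It turns stiffly (about 0.03 N m of friction), has no spring and stays where it is left.
- reset_knob_grip (a point): grip point of the black reset knob, on its vertical axis, 7 mm below the top of its grip bar and 82 mm above the bench. The bar is 38 mm long, 14 mm thick and stands 30 mm above a 40 mm disc; a white line marks one end. The frame turns with the knob: x along the bar (white line at the -x end), y across its thickness, z up.
- counter: sample counter fixed to the bench: grey box 90 (x) x 80 (y) mm, 45 mm high, with the reset knob on its top at the centre, on a round aluminium plate ringed by white ticks. At zero the knob's white line points to the longest tick, at the box's -x side. Origin at the centre of its underside.
- round_center (a point): centre of the plate of the round sample (the one to present), 56 mm above the bench at the start. Steel disc 48 mm in diameter, 8 mm thick, upright, with a black stem above it and a steel tang (8 x 16 mm) below it that sits 16 mm deep in a rack slot with 0.75 mm play per side; about 90 g in all. Axes: x square to the plate's faces, y along its width, z up along the stem.
- round_stem (a point): centre of the round sample's stem, 52 mm straight above its plate's centre (along z). The stem is 14 x 14 mm in section, sides parallel to x and y, and stands 53 mm clear above the plate; its top end is 25 mm above this point, so it can be gripped here from above by either pair of flats. Axes: x square to the plate's faces, y along its width, z up along the stem.
- square_center (a point): centre of the plate of the square sample (leave it alone): steel plate 36 x 36 mm, 8 mm thick, on the same kind of tang and stem as the round sample, standing in the rack. Axes: x square to the plate's faces, y along its width, z up along the stem.
- narrow_center (a point): centre of the plate of the narrow sample (leave it alone): steel plate 18 mm wide and 46 mm high, 8 mm thick, on the same kind of tang and stem as the round sample, standing in the rack. Axes: x square to the plate's faces, y along its width, z up along the stem.
- rack: white plastic sample rack fixed to the bench, 50 mm (its x) by 220 mm (its y), 30 mm high, with three slots in a row along y, 75 mm apart; origin at the centre of its underside. The three samples stand in it in any order, plates in one line along y. Lift a sample straight up at least 20 mm to free its tang.
- analyser: grey pistol-shaped handheld analyser, fixed, held by its handle in a round black foot (124 mm across, 75 mm high), barrel along its +x, dipping 20 degrees. Aluminium nose 46 mm wide, 44 high, 42 long; behind it the barrel is 64 mm wide and reaches up to 42 mm above the window's axis. Origin at the centre of the foot's underside, z up.
- window (a point): centre of the round black window (22 mm) on the nose's front face, 195 mm above the bench. x points out of it, 20 degrees (0.35 rad) below level; y is level; z points up, leaning 20 degrees away from the analyser. Presented, the plate's centre lies 34 mm out along x (30 mm from window to plate), its x parallel to this x (either face to the window), its stem along this z.
There are look-alikes about, which are no part of the job. What is shaped like the counter but green, orange or yellow is not meant.

How it is judged:
By the outcome, as a careful person would: the job done as asked, in the order asked, and still so for the second after the job is handed in, while the arm keeps its last pose, push and grip.
It also fails if it takes over 56 s, if anything falls off the work surface, if the arm or the gripper's body presses on something with over 40 N, if the wrist force passes 120 N, or if a joint passes its speed limit or range.

## Working session

There is one attempt and no reset: what is moved stays moved. The work goes in short steps, Python scripts to look and compute and a shell command to move; the robot and the scene stay as the last step left them, time stands still between calls to the robot, and variables do not carry over. Pictures are saved under pics/ and viewed, about 8 in all and at most 12, crops included, and the job is handed in when it is done.

```bash
ls; mkdir -p pics; python3 - <<'E'
from bench import readout, grab_frame, camera_info, r
import cv2
print(readout.read_state())
for n in ["side","top","wrist"]:
    print(n,camera_info(n)); im=grab_frame(n); cv2.imwrite(f"pics/{n}0.png",im[:,:,::-1])
E
```

```text
pics
{'clock': 0.0, 'joints': array([-1.17881258,  0.6293457 ,  0.03839768,  1.51833143, -0.02698771,
        0.9963089 , -0.01999993]), 'qd': array([ 2.32293382e-04,  1.27325403e-03, -5.37813460e-05, -4.23721025e-04,
       -3.10603708e-04,  4.50912910e-05,  6.78042378e-04]), 'joint_efforts': array([-1.17411691e-04, -5.49726069e+01,  1.14399265e+00, -1.86626816e+01,
       -5.21181920e-02,  2.35960056e-02,  1.70709873e-04]), 'ee_pos': array([0.28693748, 0.58250526, 0.2045653 ]), 'tool_rot': array([-0.37387587,  0.6009619 ,  0.37316984,  0.59983822]), 'ft_force': array([ 0.11279595, -0.10217956, -0.16040572]), 'ft_torque': array([ 0.02110553, -0.04337121,  0.04637076]), 'grip_width': 0.09404461797575973}
side {'vfov': 48.364028540059934, 'cx': 317.3177888625852, 'cy': 199.395257158578, 'dist_coeffs': array([-0.06626744,  0.        ,  0.        ,  0.        ,  0.        ]), 'origin': array([-0.09294238, -0.57934598,  0.75877782]), 'orientation': array([ 0.4139196 , -0.17045887, -0.34010088,  0.82701012])}
top {'vfov': 45.72913475323808, 'cx': 322.46250736058505, 'cy': 204.84536892171403, 'dist_coeffs': array([-0.03538359,  0.        ,  0.        ,  0.        ,  0.        ]), 'origin': array([ 3.28253230e-01, -1.51755886e-04,  1.23086859e+00]), 'orientation': array([ 0.05483701, -0.05482173, -0.70494986,  0.7050058 ])}
wrist {'vfov': 62.26098112944844, 'cx': 317.85870678123484, 'cy': 199.51761783389213, 'dist_coeffs': array([-0.03138909,  0.        ,  0.        ,  0.        ,  0.        ]), 'origin': array([0.22886148, 0.61173799, 0.38293714]), 'orientation': array([-0.0973127 , -0.05893673,  0.52486177,  0.84355013])}
```

View pics/top0.png

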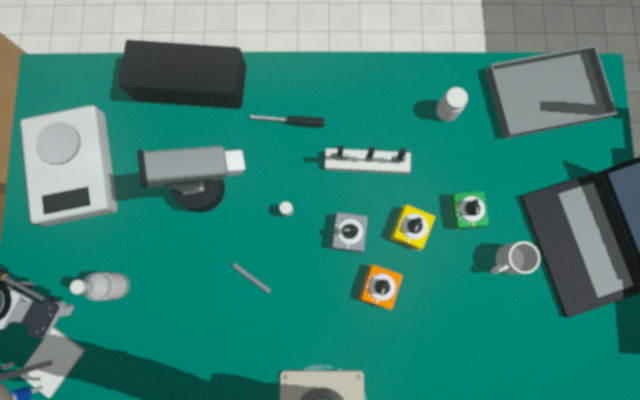

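View pics/side0.png

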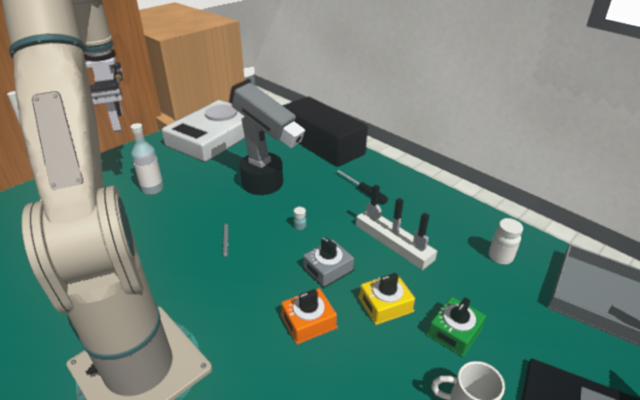

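The top view shows the grey counter at (350,232), with look-alikes orange (381,287), yellow (413,227) and green (471,209). The rack is at (368,160), with stems at about (340,152), (370,153) and (402,155). The analyser nose is at (235,161). The side view shows the grey counter at (328,262), the rack at (396,238) and the nose at (292,133). Only the grey box matches the described counter.

```bash
cat > h.py <<'E'
import numpy as np, cv2
from scipy.spatial.transform import Rotation as R
from bench import readout, grab_frame, camera_info, r
def K(i):
    f=200/np.tan(np.radians(i["vfov"]/2)); return np.array([[f,0,i["cx"]],[0,f,i["cy"]],[0,0,1.]])
def ray(i,uv):
    p=cv2.undistortPoints(np.array(uv,float).reshape(-1,1,2),K(i),i["dist_coeffs"]).reshape(-1,2)
    d=np.c_[p[:,0],-p[:,1],-np.ones(len(p))]
    return np.array(i["origin"]),R.from_quat(i["orientation"]).apply(d)
def onz(i,uv,z):
    o,d=ray(i,uv); return o+d*((z-o[2])/d[:,2])[:,None]
def tri(i1,u1,i2,u2):
    o1,d1=ray(i1,u1);o2,d2=ray(i2,u2);d1=d1[0]/np.linalg.norm(d1[0]);d2=d2[0]/np.linalg.norm(d2[0])
    t=np.linalg.lstsq(np.c_[d1,-d2],o2-o1,rcond=None)[0]
    a,b=o1+t[0]*d1,o2+t[1]*d2; return (a+b)/2,np.linalg.norm(a-b)
def proj(i,P):
    q=R.from_quat(i["orientation"]).inv().apply(np.atleast_2d(P)-i["origin"])
    return cv2.projectPoints(q*[1,-1,-1],np.zeros(3),np.zeros(3),K(i),i["dist_coeffs"])[0].reshape(-1,2)
E
python3 - <<'E'
from h import *
t=cv2.imread("pics/top0.png"); s=cv2.imread("pics/side0.png")
a=cv2.resize(t[130:260,320:420],None,fx=4,fy=4,interpolation=cv2.INTER_CUBIC)   # 400x520
b=cv2.resize(s[175:290,300:445],None,fx=2.75,fy=2.75,interpolation=cv2.INTER_CUBIC)
c=cv2.resize(s[75:200,225:325],None,fx=2,fy=2,interpolation=cv2.INTER_CUBIC)
out=np.zeros((590,800,3),np.uint8); out[:520,:400]=a; out[:b.shape[0],400:400+b.shape[1]]=b
out[320:320+c.shape[0],400:400+c.shape[1]]=c
cv2.imwrite("pics/crop1.png",out)
i=camera_info("top")
print(onz(i,[(350,232)],.045),onz(i,[(368,160)],.03),onz(i,[(235,161)],.195),onz(i,[(340,152),(370,153),(402,155)],.133))
E
```

```text
[[ 0.44488535 -0.06921218  0.045     ]] [[ 0.63434507 -0.11864106  0.03      ]] [[0.59004671 0.19637424 0.195     ]] [[ 0.62767748 -0.04195039  0.133     ]
 [ 0.62526326 -0.11351783  0.133     ]
 [ 0.62043368 -0.18984862  0.133     ]]
```

View pics/crop1.png

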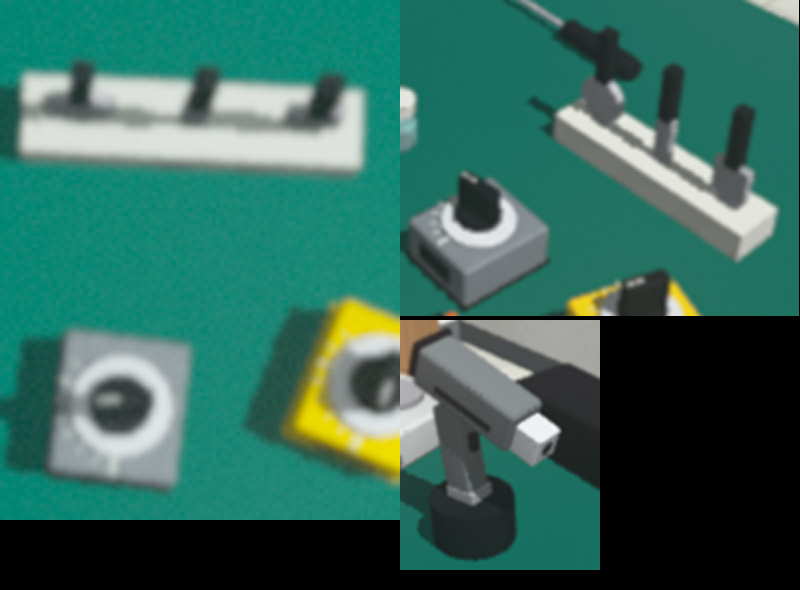

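The crops confirm the choices. The round plate is at the rack's left (+y) end, top pixel (340,152), with the narrow one in the middle and the square one at the right. The grey counter's longest tick points down in the image (world -x), at crop (110,465). The knob's white line points left (+y), so the knob is at about 1.3 rad. Next is a close look.

```bash
cat >> h.py <<'E'
def cmd(P,Rm):
    "travel & angular from current measured pose to TCP P, rotation matrix Rm (cols tool x,y,z)"
    s=readout.read_state(); R0=R.from_quat(s["tool_rot"])
    tr=R0.inv().apply(np.array(P)-s["ee_pos"]); an=(R0.inv()*R.from_matrix(Rm)).as_rotvec(degrees=True)
    print("travel",tr.round(4),"ang",an.round(2),"| clock",s["clock"],"q",s["joints"].round(2))
def down(zdir):
    "tool pointing down, jaw (tool z) along zdir"
    z=np.array([*zdir[:2],0.]);z/=np.linalg.norm(z);x=np.array([0,0,-1.]);return np.c_[x,np.cross(z,x),z]
E
python3 - <<'E'
from h import *
s=readout.read_state();print(R.from_quat(s["tool_rot"]).as_matrix().round(3))
for z in [(1,0),(-1,0),(0,1),(0,-1)]:
    print(z); cmd([.46,-.07,.33],down(z))
E
```

```text
[[-0.001 -0.897  0.442]
 [-0.001  0.442  0.897]
 [-1.    -0.    -0.001]]
(1, 0)
travel [-0.1245 -0.4436 -0.5092] ang [ 6.377e+01 -7.000e-02  5.000e-02] | clock 0.15 q [-1.18  0.63  0.04  1.52 -0.03  1.   -0.02]
(-1, 0)
travel [-0.1245 -0.4436 -0.5092] ang [-1.1623e+02 -5.0000e-02 -8.0000e-02] | clock 0.15 q [-1.18  0.63  0.04  1.52 -0.03  1.   -0.02]
(0, 1)
travel [-0.1245 -0.4436 -0.5092] ang [-2.623e+01 -8.000e-02 -2.000e-02] | clock 0.15 q [-1.18  0.63  0.04  1.52 -0.03  1.   -0.02]
(0, -1)
travel [-0.1245 -0.4436 -0.5092] ang [ 1.5377e+02 -2.0000e-02  1.1000e-01] | clock 0.15 q [-1.18  0.63  0.04  1.52 -0.03  1.   -0.02]
```

```bash
python3 -m jog '[{"travel":[-0.06,0,0],"angular":[0,0,0],"grip":0.094},{"travel":[-0.12,0,0],"angular":[0,0,0],"grip":0.094},{"travel":[-0.1245,-0.4436,-0.5092],"angular":[63.8,0,0],"grip":0.094},{"travel":[-0.1245,-0.4436,-0.5092],"angular":[63.8,0,0],"grip":0.094},{"travel":[-0.1245,-0.4436,-0.5092],"angular":[63.8,0,0],"grip":0.094},{"travel":[-0.1245,-0.4436,-0.5092],"angular":[63.8,0,0],"grip":0.094},{"travel":[-0.1245,-0.4436,-0.5092],"angular":[63.8,0,0],"grip":0.094},{"travel":[-0.1245,-0.4436,-0.5092],"angular":[63.8,0,0],"grip":0.094},{"travel":[-0.1245,-0.4436,-0.5092],"angular":[63.8,0,0],"grip":0.094},{"travel":[-0.1245,-0.4436,-0.5092],"angular":[63.8,0,0],"grip":0.094}]'
python3 - <<'E'
from h import *
cmd([.46,-.07,.33],down((1,0)))
E
```

```text
clock: 1.4
ee_pos: [0.4153, 0.098, 0.3289]
tool_rot: [0.0, 0.707, 0.0, 0.707]
ft_force: [0.1, 0.4, -0.3]
grip_width: 0.0941
travel [-0.0011 -0.168   0.0446] ang [ 0.    0.03 -0.03] | clock 1.4 q [-0.7   0.17  0.48  1.92 -0.09  1.07 -0.18]
```

```bash
python3 -m jog '[{"travel":[0,-0.168,0.045],"angular":[0,0,0],"grip":0.094},{"travel":[0,-0.168,0.045],"angular":[0,0,0],"grip":0.094},{"travel":[0,-0.168,0.045],"angular":[0,0,0],"grip":0.094},{"travel":[0,-0.168,0.045],"angular":[0,0,0],"grip":0.094},{"travel":[0,-0.168,0.045],"angular":[0,0,0],"grip":0.094}]'
python3 - <<'E'
from h import *
import pickle
w=camera_info("wrist"); im=grab_frame("wrist"); t=grab_frame("top"); 
cv2.imwrite("pics/w1.png",im[:,:,::-1]); cv2.imwrite("pics/top1.png",t[:,:,::-1]); pickle.dump(w,open("w1.pkl","wb"))
cmd([.46,-.07,.33],down((1,0)))
E
```

```text
clock: 2.02
ee_pos: [0.4598, -0.0675, 0.3285]
tool_rot: [0.0, 0.707, 0.0, 0.707]
ft_force: [0.1, 0.7, -0.4]
grip_width: 0.094
travel [-0.0014 -0.0034  0.0001] ang [ 0.12 -0.04 -0.05] | clock 2.125 q [-0.37  0.26  0.58  1.84 -0.16  1.1   0.27]
```

View pics/w1.png

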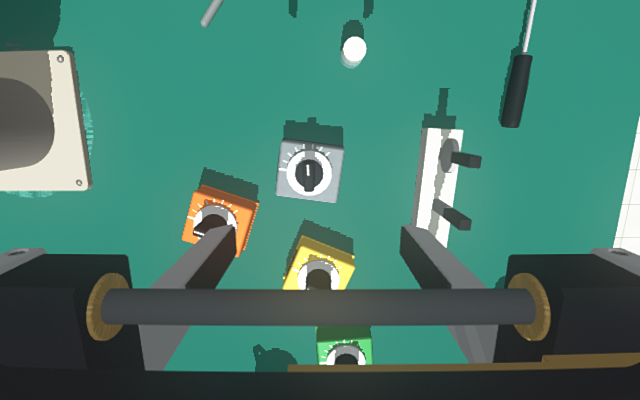

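The wrist view shows the grey counter at (311,171) with the knob's white line up (+y), the longest tick at its left (-x), and the rack at (440,185) with the round stem at (465,158). Measuring these.

```bash
python3 - <<'E'
from h import *
import pickle
w=pickle.load(open("w1.pkl","rb")); im=cv2.imread("pics/w1.png"); hsv=cv2.cvtColor(im,cv2.COLOR_BGR2HSV)
# box+knob = not green, in ROI; shadow is dark green
S=hsv[...,1]; nb=((S<90)).astype(np.uint8)*255
roi=np.zeros_like(nb); roi[125:215,265:355]=255
m=cv2.morphologyEx(nb&roi,cv2.MORPH_CLOSE,np.ones((7,7)))
c=max(cv2.findContours(m,0,1)[0],key=cv2.contourArea); rc=cv2.minAreaRect(c); print("box px",rc)
g=onz(w,cv2.boxPoints(rc),.045); print(g.round(4), g.mean(0).round(4)); e=g[1]-g[0];e2=g[2]-g[1]; print(np.linalg.norm(e),np.linalg.norm(e2),np.degrees(np.arctan2(e[1],e[0])),np.degrees(np.arctan2(e2[1],e2[0])))
# white plate: bright
V=hsv[...,2]; p=((V>170)&(S<60)).astype(np.uint8)*255&roi
p=cv2.morphologyEx(p,cv2.MORPH_CLOSE,np.ones((9,9)));p=cv2.morphologyEx(p,cv2.MORPH_OPEN,np.ones((7,7)))
cs=cv2.findContours(p,0,1)[0]
if cs:
    c=max(cs,key=cv2.contourArea); (x,y),rad=cv2.minEnclosingCircle(c); print("plate",x,y,rad,onz(w,[(x,y),(x+rad,y)],.047).round(4))
# rack
p=((V>150)&(S<60)).astype(np.uint8)*255; p[:, :405]=0;p[:,475:]=0;p[:110]=0;p[230:]=0
print("rack px",cv2.boundingRect(p))
out=np.hstack([cv2.resize(im[115:225,260:360],None,fx=4,fy=4,interpolation=cv2.INTER_CUBIC)[:440],cv2.resize(im[80:245,400:500],None,fx=3.6,fy=440/165,interpolation=cv2.INTER_CUBIC)])
print(out.shape); cv2.imwrite("pics/crop2.png",out)
E
```

```text
box px ((309.0892028808594, 170.31597900390625), (64.49713897705078, 58.375083923339844), 7.4314093589782715)
[[ 0.3957 -0.1032  0.045 ]
 [ 0.4085 -0.0218  0.045 ]
 [ 0.4966 -0.0332  0.045 ]
 [ 0.4872 -0.1155  0.045 ]] [ 0.447  -0.0684  0.045 ]
0.08241764946230322 0.08878321778151835 81.04215978650652 -7.372105431835148
plate 308.6136169433594 172.39794921875 39.65514373779297 [[ 0.4464 -0.0703  0.047 ]
 [ 0.5018 -0.0703  0.047 ]]
rack px (416, 128, 48, 102)
(440, 760, 3)
```

View pics/crop2.png

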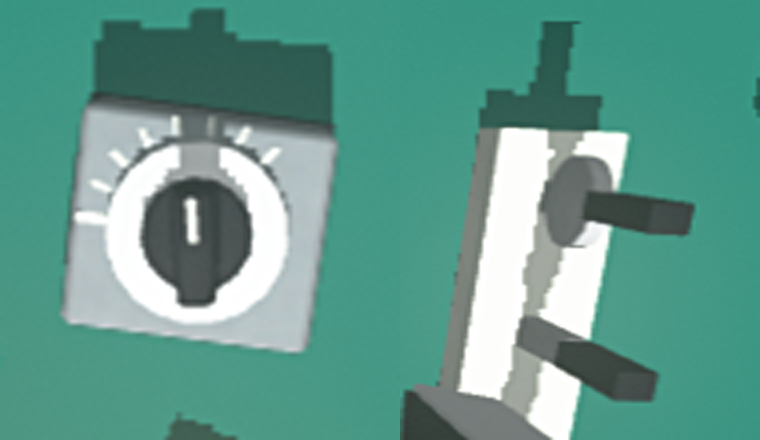

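```bash
python3 - <<'E'
from h import *
import pickle
w=pickle.load(open("w1.pkl","rb"))
f=lambda x,y:(260+x/4-.375,115+y/4-.375)
print("plate c",onz(w,[f(196.5,231.5)],.047).round(4))
b=onz(w,[f(195,303),f(189,200),f(194,243)],.089);print(b.round(4),[np.degrees(np.arctan2(*(b[1]-b[k])[1::-1])) for k in (0,2)])
g=lambda x,y:(400+(x-400)/3.6-.36,80+y*165/440-.3)
print("stem top",onz(w,[g(680,215)],.133).round(4), "rack edges", onz(w,[g(497,130),g(628,133),g(575,440),g(458,400)],.03).round(4))
a=np.radians(5); cmd([.4465,-.070,.125],down((np.cos(a),np.sin(a))))
E
```

```text
plate c [[ 0.4465 -0.0704  0.047 ]]
[[ 0.4472 -0.0874  0.089 ]
 [ 0.4455 -0.0541  0.089 ]
 [ 0.447  -0.0679  0.089 ]] [np.float64(92.88263006849387), np.float64(96.17913780962307)]
stem top [[ 0.6406 -0.0435  0.133 ]] rack edges [[ 0.613  -0.01    0.03  ]
 [ 0.665  -0.0113  0.03  ]
 [ 0.6592 -0.1843  0.03  ]
 [ 0.6074 -0.1601  0.03  ]]
travel [ 0.2036 -0.0036 -0.0133] ang [-4.88 -0.04 -0.05] | clock 2.125 q [-0.37  0.26  0.58  1.84 -0.16  1.1   0.27]
```

```bash
python3 -m jog '[{"travel":[0.2036,-0.0036,-0.0133],"angular":[-4.5,0,0],"grip":0.05},{"travel":[0.2036,-0.0036,-0.0133],"angular":[-4.5,0,0],"grip":0.05},{"travel":[0.2036,-0.0036,-0.0133],"angular":[-4.5,0,0],"grip":0.05},{"travel":[0.2036,-0.0036,-0.0133],"angular":[-4.5,0,0],"grip":0.05},{"travel":[0.2036,-0.0036,-0.0133],"angular":[-4.5,0,0],"grip":0.05},{"travel":[0.2036,-0.0036,-0.0133],"angular":[-4.5,0,0],"grip":0.05}]'
python3 - <<'E'
from h import *
a=np.radians(4.5); cmd([.4465,-.0705,.066],down((np.cos(a),np.sin(a))))
E
```

```text
clock: 2.88
ee_pos: [0.4478, -0.0712, 0.1261]
tool_rot: [-0.028, 0.706, 0.028, 0.707]
ft_force: [0.8, 0.1, 0.8]
grip_width: 0.0502
travel [ 0.0601  0.0008 -0.0014] ang [0.05 0.11 0.  ] | clock 2.875 q [-0.2   0.52  0.42  2.14 -0.39  0.56  0.59]
```

```bash
python3 -m jog '[{"travel":[0.03,0.0008,-0.0014],"angular":[0,0,0],"grip":0.05},{"travel":[0.06,0.0008,-0.0014],"angular":[0,0,0],"grip":0.05},{"travel":[0.06,0.0008,-0.0014],"angular":[0,0,0],"grip":0.05},{"travel":[0.06,0.0008,-0.0014],"angular":[0,0,0],"grip":0.008},{"travel":[0.06,0.0008,-0.0014],"angular":[0,0,0],"grip":0.008},{"travel":[0.06,0.0008,-0.0014],"angular":[0,0,0],"grip":0.008},{"travel":[0.06,0.0008,-0.0014],"angular":[0,0,0],"grip":0.008}]' 20
python3 - <<'E'
from h import *
s=readout.read_state(); print(s)
E
```

```text
clock: 3.75
ee_pos: [0.4471, -0.0711, 0.0658]
tool_rot: [-0.028, 0.705, 0.027, 0.708]
ft_force: [1.5, 0.9, -1.9]
grip_width: 0.0143
{'clock': 3.75, 'joints': array([-0.1169446 ,  0.62110056,  0.310383  ,  2.18573865, -0.48008118,
        0.39528792,  0.66369441]), 'qd': array([ 0.0001939 ,  0.00857075, -0.0125898 , -0.00955929,  0.00176957,
       -0.0048264 ,  0.00321354]), 'joint_efforts': array([  1.81929175, -41.4526999 ,   5.68005905,  -3.3952146 ,
         0.8502141 ,   1.15671415,   0.08155765]), 'ee_pos': array([ 0.4470593 , -0.07111437,  0.06578743]), 'tool_rot': array([-0.02776254,  0.70543588,  0.02743949,  0.70769805]), 'ft_force': array([ 1.45638076,  0.94766113, -1.90396764]), 'ft_torque': array([0.20425026, 0.6500614 , 0.01692017]), 'grip_width': 0.014307910859760182}
```

```bash
python3 -m jog '[{"travel":[0,0,0],"angular":[-10,0,0],"grip":0.008},{"travel":[0,0,0],"angular":[-20,0,0],"grip":0.008},{"travel":[0,0,0],"angular":[-30,0,0],"grip":0.008},{"travel":[0,0,0],"angular":[-40,0,0],"grip":0.008},{"travel":[0,0,0],"angular":[-50,0,0],"grip":0.008},{"travel":[0,0,0],"angular":[-58,0,0],"grip":0.008},{"travel":[0,0,0],"angular":[-64,0,0],"grip":0.008},{"travel":[0,0,0],"angular":[-68,0,0],"grip":0.008},{"travel":[0,0,0],"angular":[-70,0,0],"grip":0.008},{"travel":[0,0,0],"angular":[-70,0,0],"grip":0.008}]' 20
python3 - <<'E'
from h import *
s=readout.read_state(); print(s["ft_torque"],s["ft_force"],s["joints"],R.from_quat(s["tool_rot"]).as_matrix().round(3))
E
```

```text
clock: 5.0
ee_pos: [0.4474, -0.0707, 0.0657]
tool_rot: [-0.429, 0.562, 0.427, 0.564]
ft_force: [4.7, 3.1, 4.2]
grip_width: 0.0139
[ 0.86590999 -1.02827001  0.03933457] [4.7190315  3.09099827 4.21092066] [ 0.08994073  0.59750929  0.00773788  2.17983773 -0.01434183  0.36063156
  1.40963092] [[ 0.004 -0.964  0.268]
 [ 0.     0.268  0.964]
 [-1.    -0.003  0.001]]
```

```bash
python3 -m jog '[{"travel":[0,0,0],"angular":[-2,0,0],"grip":0.008},{"travel":[0,0,0],"angular":[-4,0,0],"grip":0.008},{"travel":[0,0,0],"angular":[-6,0,0],"grip":0.008},{"travel":[0,0,0],"angular":[-6,0,0],"grip":0.008}]' 20
python3 -c "
from h import *
s=readout.read_state();print(s['ft_torque'],s['ft_force'],R.from_quat(s['tool_rot']).as_euler('ZYX',degrees=True),s['joint_efforts'])"
python3 -m jog '[{"travel":[0,0,0],"angular":[-2,0,0],"grip":0.008},{"travel":[0,0,0],"angular":[-4,0,0],"grip":0.008},{"travel":[0,0,0],"angular":[-4,0,0],"grip":0.008}]' 20
python3 -c "
from h import *
s=readout.read_state();M=R.from_quat(s['tool_rot']).as_matrix();print(s['ft_torque'],s['ft_force'],np.degrees(np.arctan2(M[1,2],M[0,2])),s['joint_efforts'])"
```

```text
clock: 5.5
ee_pos: [0.4475, -0.0706, 0.0657]
tool_rot: [-0.458, 0.539, 0.456, 0.541]
ft_force: [4.0, 3.4, 4.1]
grip_width: 0.0139
[ 0.86386106 -0.92269936  0.01405798] [3.99394331 3.36979561 4.08684753] [  5.05856692  89.77875144 -75.42775984] [ 1.91255786e+00 -3.95409679e+01  2.49657445e+00 -4.50780317e+00
  4.90159057e-01  1.47546999e+00  2.07305804e-02]
clock: 5.88
ee_pos: [0.4475, -0.0706, 0.0657]
tool_rot: [-0.476, 0.523, 0.474, 0.525]
ft_force: [3.8, 4.3, 4.8]
grip_width: 0.0143
[ 0.90753751 -0.98793757 -0.34995155] [3.78242433 4.34989778 4.7508559 ] 84.38988239584359 [  1.67754851 -39.56191778   2.20150843  -4.53522786   0.85272577
   1.51263814   0.37956985]
```

The torque jump at a jaw angle of about 83° marks the zero stop, which matches the expected direction. I'll release, lift and check.

```bash
python3 -m jog '[{"travel":[0,0,0],"angular":[2,0,0],"grip":0.008},{"travel":[0,0,0],"angular":[2,0,0],"grip":0.04},{"travel":[0,0,0],"angular":[2,0,0],"grip":0.05},{"travel":[0,0,0],"angular":[2,0,0],"grip":0.05},{"travel":[-0.05,0,0],"angular":[2,0,0],"grip":0.05},{"travel":[-0.11,0,0],"angular":[2,0,0],"grip":0.05},{"travel":[-0.17,0,0],"angular":[2,0,0],"grip":0.05},{"travel":[-0.17,0,0],"angular":[2,0,0],"grip":0.05}]' 20
python3 - <<'E'
from h import *
import pickle
w=camera_info("wrist"); im=grab_frame("wrist"); cv2.imwrite("pics/w2.png",im[:,:,::-1]); pickle.dump(w,open("w2.pkl","wb"))
a=np.radians(-2)
cmd([.638,-.045,.20],down((np.cos(a),np.sin(a))))
E
```

```text
clock: 6.88
ee_pos: [0.4479, -0.0718, 0.2391]
tool_rot: [-0.468, 0.53, 0.464, 0.534]
ft_force: [1.2, 0.2, -0.4]
grip_width: 0.0502
travel [ 0.0374 -0.1866  0.0515] ang [84.45  0.15  0.17] | clock 6.925 q [ 0.13  0.3  -0.04  2.01  0.02  0.83  1.52]
```

View pics/w2.png

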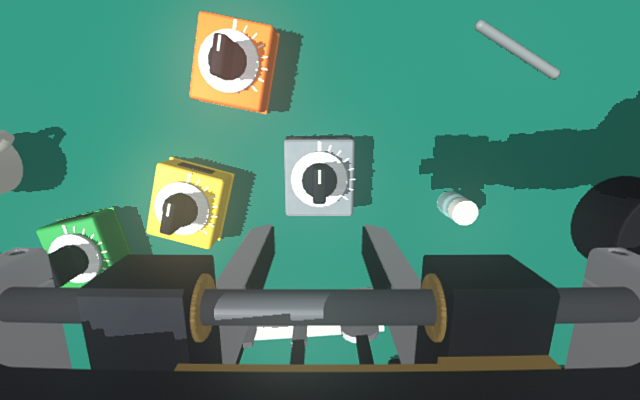

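The knob's white line at (320,178) points to the longest tick at (320,146), so it is at zero. Next I view the round stem from near.

```bash
python3 -m jog '[{"travel":[-0.01,-0.1866,-0.02],"angular":[84.4,0,0],"grip":0.05},{"travel":[-0.01,-0.1866,-0.02],"angular":[84.4,0,0],"grip":0.05},{"travel":[-0.01,-0.1866,-0.02],"angular":[84.4,0,0],"grip":0.05},{"travel":[-0.01,-0.1866,-0.02],"angular":[84.4,0,0],"grip":0.05},{"travel":[-0.01,-0.1866,-0.02],"angular":[84.4,0,0],"grip":0.05},{"travel":[-0.01,-0.1866,-0.02],"angular":[84.4,0,0],"grip":0.05},{"travel":[-0.01,-0.1866,-0.02],"angular":[84.4,0,0],"grip":0.05},{"travel":[-0.01,-0.1866,-0.02],"angular":[84.4,0,0],"grip":0.05},{"travel":[-0.01,-0.1866,-0.02],"angular":[84.4,0,0],"grip":0.05},{"travel":[-0.01,-0.1866,-0.02],"angular":[84.4,0,0],"grip":0.05}]'
python3 - <<'E'
from h import *
import pickle
for n in ["wrist","top","side"]:
    w=camera_info(n); im=grab_frame(n); cv2.imwrite(f"pics/{n}3.png",im[:,:,::-1]); pickle.dump(w,open(n+"3.pkl","wb"))
a=np.radians(-2)
cmd([.638,-.045,.20],down((np.cos(a),np.sin(a))))
E
```

```text
clock: 8.18
ee_pos: [0.627, -0.1154, 0.2438]
tool_rot: [0.011, 0.708, -0.011, 0.706]
ft_force: [-0.3, -0.1, -1.0]
grip_width: 0.0503
travel [0.0448 0.0708 0.0083] ang [ 0.13 -0.04 -0.01] | clock 8.325 q [-0.07  0.6   0.35  1.51 -0.22  1.08  0.3 ]
```

View pics/wrist3.png

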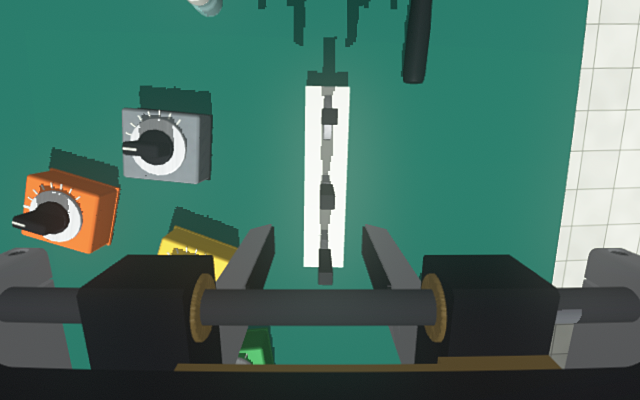

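The wrist view shows the rack nearly parallel to the image axis, with the round stem's top at (330,117) and the plate just below it.

```bash
python3 - <<'E'
from h import *
import pickle
w=pickle.load(open("wrist3.pkl","rb")); im=cv2.imread("pics/wrist3.png"); g=cv2.cvtColor(im,cv2.COLOR_BGR2GRAY)
print(w["origin"])
def blob(x0,y0,x1,y1,th):
    m=(g[y0:y1,x0:x1]<th).astype(np.uint8); n,l,st,c=cv2.connectedComponentsWithStats(m); k=1+np.argmax(st[1:,4]); return st[k]+[x0,y0,0,0,0],c[k]+[x0,y0]
for th in (60,80):
  for b in ((315,100,345,128),(315,178,345,212)): 
    st,c=blob(*b,th); print(th,st,c,onz(w,[c],.133).round(4))
print(g[104:128,330]); print(g[115,318:344])
# rack edges
W=((g>200)).astype(np.uint8)
for y in (95,150,220,260):
    xs=np.where(W[y,290:365])[0]+290; print(y,onz(w,[(xs[0]-.5,y),(xs[-1]+.5,y)],.03)[:,:2].round(4).tolist())
ys=np.where(W[:,312])[0]; print(ys[0],ys[-1],onz(w,[(312,ys[0]),(312,ys[-1])],.03).round(4))
E
```

```text
[ 0.62981422 -0.05005785  0.42205248]Traceback (most recent call last):
  File "<stdin>", line 9, in <module>
  File "<stdin>", line 6, in blob
    return _wrapfunc(a, 'argmax', axis=axis, out=out, **kwds)
    return bound(*args, **kwds)
ValueError: attempt to get argmax of an empty sequence
```

```bash
python3 - <<'E'
from h import *
import pickle
w=pickle.load(open("wrist3.pkl","rb")); im=cv2.imread("pics/wrist3.png"); g=cv2.cvtColor(im,cv2.COLOR_BGR2GRAY)
print(g[96:145,330].tolist()); print(g[115,300:355].tolist())
W=((g>200)).astype(np.uint8)
for y in (95,150,220,260):
    xs=np.where(W[y,290:365])[0]+290; print(y,onz(w,[(xs[0]-.5,y),(xs[-1]+.5,y)],.03)[:,:2].round(4).tolist())
ys=np.where(W[:,312])[0]; print(ys[0],ys[-1],onz(w,[(312,ys[0]),(312,ys[-1])],.03).round(4))
E
```

```text
[98, 99, 101, 103, 105, 106, 106, 107, 110, 112, 114, 118, 83, 73, 77, 77, 77, 78, 78, 78, 79, 78, 79, 79, 79, 80, 80, 73, 92, 224, 236, 232, 231, 228, 227, 223, 221, 219, 213, 207, 200, 194, 179, 142, 143, 148, 150, 149, 149]
[113, 112, 113, 106, 120, 237, 253, 248, 247, 247, 247, 247, 247, 247, 247, 247, 247, 247, 247, 250, 255, 194, 79, 71, 77, 79, 78, 79, 78, 79, 78, 78, 78, 80, 78, 76, 70, 112, 244, 253, 248, 247, 247, 247, 247, 247, 248, 252, 225, 144, 110, 113, 113, 115, 114]
95 [[0.6153, -0.0192], [0.6641, -0.0208]]
150 [[0.6116, -0.0813], [0.6622, -0.0828]]
220 [[0.6069, -0.1669], [0.6575, -0.1685]]
260 [[0.6047, -0.2199], [0.6556, -0.2214]]
86 266 [[ 0.623  -0.0097  0.03  ]
 [ 0.6153 -0.2285  0.03  ]]
```

```bash
python3 - <<'E'
from h import *
import pickle
w=pickle.load(open("wrist3.pkl","rb"))
print(onz(w,[(329.3,115.7)],.133).round(4))
a=np.radians(-2.8)
cmd([.638,-.045,.165],down((np.cos(a),np.sin(a))))
t=cv2.imread("pics/top3.png"); s=cv2.imread("pics/side3.png")
out=np.zeros((560,800,3),np.uint8)
out[:280,:480]=cv2.resize(t[130:200,130:250],None,fx=4,fy=4,interpolation=cv2.INTER_CUBIC)
c=cv2.resize(s[75:165,225:315],None,fx=6,fy=6,interpolation=cv2.INTER_CUBIC)
out[280:560,:480]=cv2.resize(s[80:150,200:320],None,fx=4,fy=4,interpolation=cv2.INTER_CUBIC)
out[:320,480:800]=cv2.resize(s[105:155,265:315],None,fx=6.4,fy=6.4,interpolation=cv2.INTER_CUBIC)
cv2.imwrite("pics/crop3.png",out)
E
```

```text
[[ 0.6386 -0.0448  0.133 ]]
travel [0.0798 0.0708 0.0083] ang [ 0.93 -0.05 -0.01] | clock 8.325 q [-0.07  0.6   0.35  1.51 -0.22  1.08  0.3 ]
```

View pics/crop3.png

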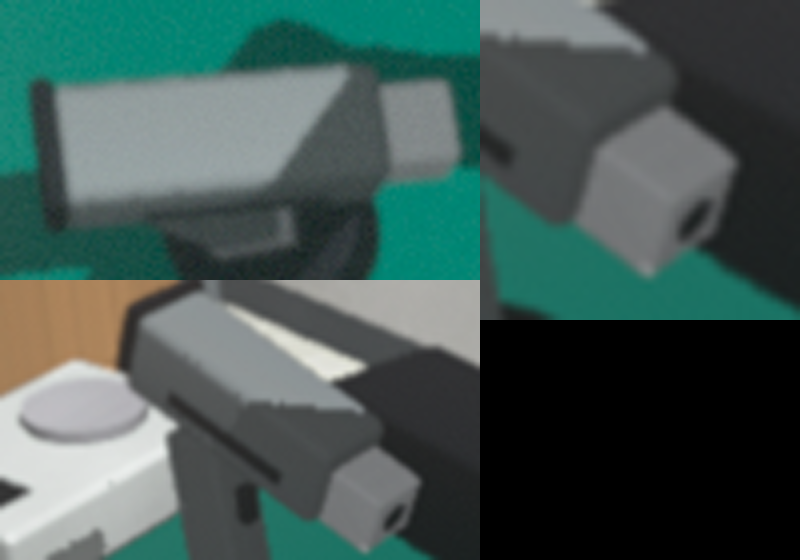

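The crop shows the nose with its window at side pixel (298.2,139.3), and the nose's front top corners at top-view pixels (241,149.8) and (244.2,174.1). I'll compute the window from both, and meanwhile move above the stem.

```bash
python3 -m jog '[{"travel":[0,0.071,0.0085],"angular":[0.9,0,0],"grip":0.05},{"travel":[0.03,0.071,0.0085],"angular":[0.9,0,0],"grip":0.05},{"travel":[0.08,0.071,0.0085],"angular":[0.9,0,0],"grip":0.05},{"travel":[0.08,0.071,0.0085],"angular":[0.9,0,0],"grip":0.05},{"travel":[0.08,0.071,0.0085],"angular":[0.9,0,0],"grip":0.05},{"travel":[0.08,0.071,0.0085],"angular":[0.9,0,0],"grip":0.05}]'
python3 - <<'E'
from h import *
import pickle
a=np.radians(-2.8); cmd([.6387,-.0445,.089],down((np.cos(a),np.sin(a))))
T=pickle.load(open("top3.pkl","rb"));S=pickle.load(open("side3.pkl","rb"))
W=onz(S,[(298.2,139.3)],.195); print("window side",W.round(4))
zt=.195+.022*np.cos(np.radians(20))
c=onz(T,[(130+445/4-.375,130+80/4-.375),(130+458/4-.375,130+178/4-.375)],zt); e=c[0]-c[1]; print(c.round(4),np.linalg.norm(e))
n=np.array([e[1],-e[0],0]);n/=np.linalg.norm(n); print("yaw",np.degrees(np.arctan2(n[1],n[0])),"window top",(c.mean(0)-n*.022*np.sin(np.radians(20))).round(4))
# barrel far edges in top: along crop (60,85)-(350,66)/(70,228)-(380,190)
im=cv2.imread("pics/top3.png");
E
```

```text
clock: 9.07
ee_pos: [0.6401, -0.0455, 0.1675]
tool_rot: [0.018, 0.706, -0.018, 0.708]
ft_force: [0.0, 0.2, 0.9]
grip_width: 0.0501
travel [ 0.0785  0.0009 -0.0018] ang [-0.06  0.22  0.  ] | clock 9.075 q [-0.17  0.68  0.33  1.59 -0.26  0.91  0.21]
window side [[0.5843 0.1743 0.195 ]]
[[0.6106 0.1802 0.2157]
 [0.5552 0.1715 0.2157]] 0.05607412508901869
yaw -81.09930395033442 window top [0.5818 0.1833 0.2157]
```

```bash
python3 -m jog '[{"travel":[0.03,0.0009,-0.0018],"angular":[0,0,0],"grip":0.05},{"travel":[0.06,0.0009,-0.0018],"angular":[0,0,0],"grip":0.05},{"travel":[0.078,0.0009,-0.0018],"angular":[0,0,0],"grip":0.05},{"travel":[0.078,0.0009,-0.0018],"angular":[0,0,0],"grip":0.05},{"travel":[0.078,0.0009,-0.0018],"angular":[0,0,0],"grip":0.008},{"travel":[0.078,0.0009,-0.0018],"angular":[0,0,0],"grip":0.008},{"travel":[0.078,0.0009,-0.0018],"angular":[0,0,0],"grip":0.008},{"travel":[0.078,0.0009,-0.0018],"angular":[0,0,0],"grip":0.008}]' 45
python3 -c "
from h import *
s=readout.read_state();print(s['ft_torque'],s['ft_force'],s['ee_pos'],R.from_quat(s['tool_rot']).as_matrix().round(4))"
```

```text
clock: 10.07
ee_pos: [0.6376, -0.0438, 0.0876]
tool_rot: [0.017, 0.706, -0.017, 0.707]
ft_force: [11.6, -0.9, -7.7]
grip_width: 0.0137
[-0.18122767 -3.24535788 -0.03958011] [11.55691341 -0.91712479 -7.69817556] [ 0.63760486 -0.0438204   0.08757962] [[ 1.700e-03  4.940e-02  9.988e-01]
 [-1.000e-04  9.988e-01 -4.940e-02]
 [-1.000e+00 -1.000e-04  1.700e-03]]
```

```bash
python3 -m jog '[{"travel":[0,0,0.001],"angular":[0,0,0],"grip":0.008},{"travel":[-0.015,0,0.001],"angular":[0,0,0],"grip":0.008},{"travel":[-0.03,0,0.001],"angular":[0,0,0],"grip":0.008},{"travel":[-0.06,0,0.001],"angular":[0,0,0],"grip":0.008},{"travel":[-0.11,0,0.001],"angular":[0,0,0],"grip":0.008},{"travel":[-0.17,0,0.001],"angular":[0,0,0],"grip":0.008},{"travel":[-0.20,0,0.001],"angular":[0,0,0],"grip":0.008},{"travel":[-0.20,0,0.001],"angular":[0,0,0],"grip":0.008}]' 45
python3 - <<'E'
from h import *
# provisional presentation target
def target(yaw,Wc,gap):
    y=np.radians(yaw);d=np.radians(20)
    wx=np.array([np.cos(y)*np.cos(d),np.sin(y)*np.cos(d),-np.sin(d)]); wy=np.array([-np.sin(y),np.cos(y),0]); wz=np.cross(wx,wy)
    C=np.array(Wc)+wx*gap; tcp=C+wz*(.052-.019); X=-wz; Z=-wx; return tcp,np.c_[X,np.cross(Z,X),Z],C
tcp,M,C=target(-81,[.584,.176,.195],.20); print(tcp,C,M.round(2)); cmd(tcp,M)
E
```

```text
clock: 11.08
ee_pos: [0.6388, -0.0443, 0.2908]
tool_rot: [0.018, 0.705, -0.018, 0.709]
ft_force: [-0.2, -0.3, -1.4]
grip_width: 0.0139
[ 0.61516569 -0.0207724   0.15760583] [ 0.61340006 -0.00962469  0.12659597] [[-0.05 -0.99 -0.15]
 [ 0.34 -0.16  0.93]
 [-0.94  0.    0.34]]
travel [ 0.1331  0.0223 -0.0255] ang [-100.63  -14.19   18.01] | clock 11.075 q [-0.19  0.56  0.37  1.44 -0.21  1.17  0.16]
```

```bash
python3 -m jog '[{"travel":[-0.04,0.05,-0.03],"angular":[0,0,0],"grip":0.008},{"travel":[-0.04,0.091,-0.06],"angular":[0,0,0],"grip":0.008},{"travel":[-0.04,0.091,-0.06],"angular":[0,0,0],"grip":0.008},{"travel":[-0.04,0.091,-0.06],"angular":[0,0,0],"grip":0.008},{"travel":[-0.04,0.091,-0.06],"angular":[0,0,0],"grip":0.008}]' 45
python3 - <<'E'
from h import *
import pickle
w=camera_info("wrist"); im=grab_frame("wrist"); cv2.imwrite("pics/w4.png",im[:,:,::-1]); pickle.dump(w,open("w4.pkl","wb"))
print(w["origin"],proj(w,[[.584,.176,.195],[.61,.18,.2157],[.555,.1715,.2157]]))
E
```

```text
clock: 11.7
ee_pos: [0.5824, 0.0483, 0.3264]
tool_rot: [0.018, 0.707, -0.019, 0.706]
ft_force: [-0.7, -0.3, -0.5]
grip_width: 0.0133
[0.58632414 0.11378483 0.50455085] [[312.41674913  49.25571335]
 [343.76293911  36.79156006]
 [276.7816358   51.76328177]]
```

View pics/w4.png

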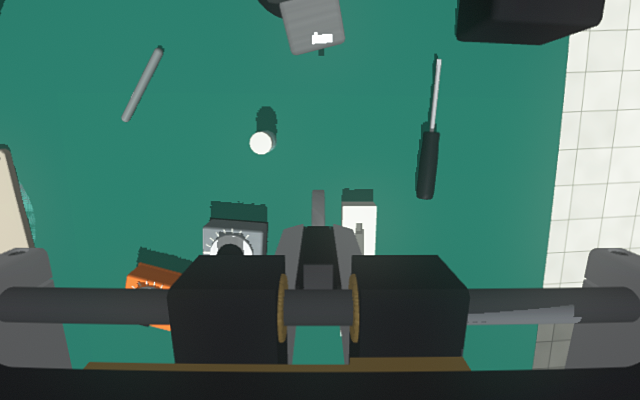

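The nose is at the top centre. Its front top edge runs from (292,53) to (344,42), which agrees with the prediction to a few pixels. I'll fit its edges.

```bash
python3 - <<'E'
from h import *
import pickle
w=pickle.load(open("w4.pkl","rb")); im=cv2.imread("pics/w4.png"); hsv=cv2.cvtColor(im,cv2.COLOR_BGR2HSV)
m=((hsv[...,1]<70)).astype(np.uint8)*255; m[70:]=0; m[:,:270]=0; m[:,400:]=0
m=cv2.morphologyEx(m,cv2.MORPH_OPEN,np.ones((7,7)))
def line(pts): 
    vx,vy,x,y=cv2.fitLine(np.array(pts,np.float32),cv2.DIST_HUBER,0,.01,.01).ravel(); return np.array([x,y]),np.array([vx,vy])
def inter(a,b): 
    t=np.linalg.solve(np.c_[a[1],-b[1]],b[0]-a[0]); return a[0]+t[0]*a[1]
F=line([(x,np.where(m[:,x])[0].max()+.5) for x in range(298,338)])
L=line([(np.where(m[y])[0].min()-.5,y) for y in range(12,46)])
Rr=line([(np.where(m[y])[0].max()+.5,y) for y in range(12,36)])
a,b=inter(F,L),inter(F,Rr); print(a,b)
zt=.195+.022*np.cos(np.radians(20)); P=onz(w,[a,b],zt); e=P[1]-P[0]; print(P.round(4),np.linalg.norm(e))
n=np.array([e[1],-e[0],0])/np.linalg.norm(e); print("yaw",np.degrees(np.arctan2(n[1],n[0])),"W",(P.mean(0)-n*.022*np.sin(np.radians(20))).round(4))
# side edges as yaw check: line on nose top rises 20deg rearwards -> intersect image edge plane with plane through P
d=np.radians(20); up=np.array([n[0]*np.sin(d),n[1]*np.sin(d),np.cos(d)]) 
for l in (L,Rr):
    o,dd=ray(w,[l[0],l[0]+l[1]*15]); q=[o+k*(up@(P[0]-o))/(up@k) for k in dd]; v=q[1]-q[0]; v*=np.sign(v@n); print("edge yaw",np.degrees(np.arctan2(v[1],v[0])))
E
```

```text
[292.87332   55.715755] [345.09543   42.269867]
[[0.5679 0.1677 0.2157]
 [0.6109 0.1758 0.2157]] 0.04375963907945091
yaw -79.39279661469752 W [0.588  0.1792 0.2157]
edge yaw -76.4731701362833
edge yaw -80.58383320455867
```

```bash
python3 -m jog '[{"travel":[0.02,0.03,0],"angular":[0,0,0],"grip":0.008},{"travel":[0.04,0.055,0],"angular":[0,0,0],"grip":0.008},{"travel":[0.04,0.055,0],"angular":[0,0,0],"grip":0.008},{"travel":[0.04,0.055,0],"angular":[0,0,0],"grip":0.008},{"travel":[0.04,0.055,0],"angular":[0,0,0],"grip":0.008}]' 45
python3 - <<'E'
from h import *
import pickle
w=camera_info("wrist"); im=grab_frame("wrist"); cv2.imwrite("pics/w5.png",im[:,:,::-1]); pickle.dump(w,open("w5.pkl","wb"))
print(w["origin"])
cv2.imwrite("pics/crop5.png",np.vstack([cv2.resize(im[:200,240:440,::-1],None,fx=3,fy=3,interpolation=cv2.INTER_CUBIC)]))
E
```

```text
clock: 12.38
ee_pos: [0.5859, 0.1029, 0.2882]
tool_rot: [0.018, 0.706, -0.019, 0.707]
ft_force: [0.2, -0.5, -1.0]
grip_width: 0.0138
[0.58931999 0.16829033 0.46643758]
```

View pics/crop5.png

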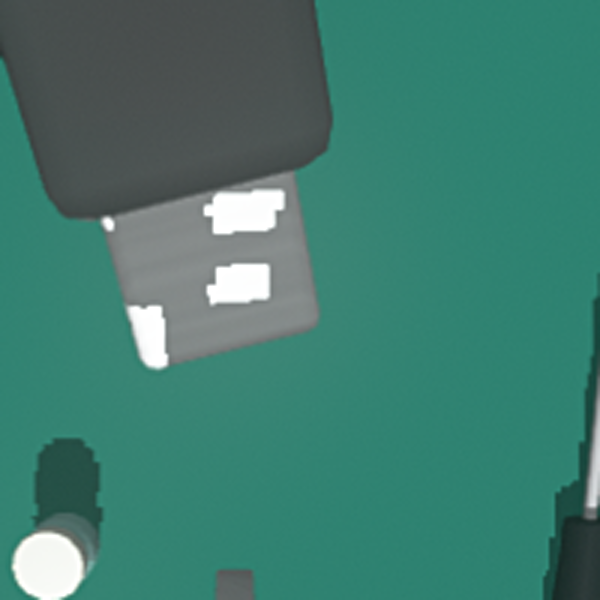

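The crop shows the nose cleanly: front edge from (150,368) to (318,325) in crop pixels, with both sides visible. I'll fit those lines and compare them with the first view.

```bash
cat > nose.py <<'E'
from h import *
import pickle
def line(pts): 
    vx,vy,x,y=cv2.fitLine(np.array(pts,np.float32),cv2.DIST_HUBER,0,.01,.01).ravel(); return np.array([x,y]),np.array([vx,vy])
def inter(a,b): 
    t=np.linalg.solve(np.c_[a[1],-b[1]],b[0]-a[0]); return a[0]+t[0]*a[1]
def mask(fn): return (cv2.cvtColor(cv2.imread(fn),cv2.COLOR_BGR2HSV)[...,1]<80)
d=np.radians(20); zt=.195+.022*np.cos(d)
w=pickle.load(open("w5.pkl","rb")); m=mask("pics/w5.png")
F=line([(x,np.where(m[80:150,x])[0].max()+80.5) for x in range(296,340)])
L=line([(np.where(m[y,250:380])[0].min()+249.5,y) for y in range(80,112)])
Q=line([(np.where(m[y,250:380])[0].max()+250.5,y) for y in range(64,102)])
BL=line([(np.where(m[y,235:400])[0].min()+234.5,y) for y in range(20,60)])
BR=line([(np.where(m[y,235:400])[0].max()+235.5,y) for y in range(2,38)])
a,b=inter(F,L),inter(F,Q); P=onz(w,[a,b],zt); e=P[1]-P[0]; print(a,b,P.round(4),"width",np.linalg.norm(e))
n=np.array([e[1],-e[0],0])/np.linalg.norm(e); print("front yaw",np.degrees(np.arctan2(n[1],n[0])),"W",(P.mean(0)-n*.022*np.sin(d)).round(4))
# bisector of the two nose side edges on nose top plane; same for barrel edges on its own plane
for name,l1,l2,h in (("nose",L,Q,.022),("barrel",BL,BR,.0)):
    up=np.array([n[0]*np.sin(d),n[1]*np.sin(d),np.cos(d)]); P0=np.r_[(P.mean(0)-n*.022*np.sin(d))[:2],.195]+up*h; vs=[];qs=[]
    for l in (l1,l2):
        o,dd=ray(w,[l[0],l[0]+l[1]*15]); q=[o+k*(up@(P0-o))/(up@k) for k in dd]; v=q[1]-q[0]; v*=np.sign(v@n); vs.append(np.degrees(np.arctan2(v[1],v[0])));qs.append(q[0]-P0)
    s=np.cross(up,n); print(name,"yaws",vs,"lateral offsets",[float(x@s) for x in qs])
# other view, same corners
w4=pickle.load(open("w4.pkl","rb")); print("proj into w4",proj(w4,P))
# side cam window
S=pickle.load(open("side3.pkl","rb")); print(proj(S,[np.r_[(P.mean(0)-n*.022*np.sin(d))[:2],.195]]),"vs 298.2,139.3")
E
python3 nose.py
```

```text
[287.25473  123.628136] [347.10794 108.83987] [[0.5668 0.1684 0.2157]
 [0.6114 0.1767 0.2157]] width 0.04531823672315858
front yaw -79.46700561215975 W [0.5877 0.1799 0.2157]
nose yaws [np.float64(-79.81632849767257), np.float64(-79.72798104157256)] lateral offsets [-0.021177322216090533, 0.021367531651030863]
barrel yaws [np.float64(-79.4335553630298), np.float64(-79.6618264113515)] lateral offsets [-0.033279400025375015, 0.033816289076494595]
proj into w4 [[291.47005544  54.95173505]
 [345.59404352  41.08520839]]
[[297.70610639 138.08768033]] vs 298.2,139.3
```

Both views and the barrel edges agree. The window is at (0.5877, 0.180, 0.195) with its outward yaw at -79.6°. Next is a pre-pose 120 mm out.

```bash
cat >> h.py <<'E'
def target(gap,yaw=-79.6,Wc=(.5877,.180,.195),sg=1):
    y=np.radians(yaw);d=np.radians(20)
    wx=np.array([np.cos(y)*np.cos(d),np.sin(y)*np.cos(d),-np.sin(d)]); wy=np.array([-np.sin(y),np.cos(y),0]); wz=np.cross(wx,wy)
    C=np.array(Wc)+wx*gap; X=-wz; Z=sg*wx; return C+wz*(.052-.019),np.c_[X,np.cross(Z,X),Z]
E
python3 - <<'E'
from h import *
for sg in (1,-1): t,M=target(.12,sg=sg); print(t.round(3)); cmd(t,M)
E
```

```text
[0.61  0.058 0.185]
travel [ 0.1032 -0.0439  0.0264] ang [75.82 17.   13.32] | clock 12.425 q [-0.46  0.49  0.37  1.58 -0.19  1.11 -0.09]
[0.61  0.058 0.185]
travel [ 0.1032 -0.0439  0.0264] ang [-102.17  -14.18   18.11] | clock 12.425 q [-0.46  0.49  0.37  1.58 -0.19  1.11 -0.09]
```

```bash
python3 -m jog '[{"travel":[0.0,-0.044,0.026],"angular":[10,2.2,1.8],"grip":0.008},{"travel":[0.0,-0.044,0.026],"angular":[20,4.4,3.5],"grip":0.008},{"travel":[0.0,-0.044,0.026],"angular":[30,6.7,5.3],"grip":0.008},{"travel":[0.02,-0.044,0.026],"angular":[40,9,7],"grip":0.008},{"travel":[0.04,-0.044,0.026],"angular":[50,11.2,8.8],"grip":0.008},{"travel":[0.06,-0.044,0.026],"angular":[60,13.5,10.5],"grip":0.008},{"travel":[0.08,-0.044,0.026],"angular":[70,15.7,12.3],"grip":0.008},{"travel":[0.1,-0.044,0.026],"angular":[75.8,17,13.3],"grip":0.008},{"travel":[0.1,-0.044,0.026],"angular":[75.8,17,13.3],"grip":0.008},{"travel":[0.1,-0.044,0.026],"angular":[75.8,17,13.3],"grip":0.008}]' 45
python3 - <<'E'
from h import *
t,M=target(.12); cmd(t,M); t,M=target(.034); cmd(t,M)
E
```

```text
clock: 13.68
ee_pos: [0.6098, 0.0596, 0.1883]
tool_rot: [0.523, 0.63, -0.366, 0.442]
ft_force: [-0.4, -0.2, -0.9]
grip_width: 0.0135
travel [ 0.0026 -0.      0.0027] ang [0.26 0.01 0.06] | clock 13.675 q [-0.24  0.71  0.53  1.61 -0.73  1.17 -0.8 ]
travel [ 0.0026  0.0004 -0.0833] ang [0.26 0.01 0.06] | clock 13.675 q [-0.24  0.71  0.53  1.61 -0.73  1.17 -0.8 ]
```

```bash
python3 -m jog '[{"travel":[0.004,0,-0.03],"angular":[0.3,0,0],"grip":0.008},{"travel":[0.004,0,-0.055],"angular":[0.3,0,0],"grip":0.008},{"travel":[0.004,0,-0.073],"angular":[0.3,0,0],"grip":0.008},{"travel":[0.004,0,-0.073],"angular":[0.3,0,0],"grip":0.008},{"travel":[0.004,0,-0.073],"angular":[0.3,0,0],"grip":0.008},{"travel":[0.004,0,-0.073],"angular":[0.3,0,0],"grip":0.008}]' 45
python3 - <<'E'
from h import *
import pickle
t,M=target(.034); cmd(t-M[:,0]*-.0014,M)
ims={}
for n in ["side","top","wrist"]:
    w=camera_info(n); im=grab_frame(n); cv2.imwrite(f"pics/{n}6.png",im[:,:,::-1]); pickle.dump(w,open(n+"6.pkl","wb")); ims[n]=im[:,:,::-1]
s=readout.read_state(); X=R.from_quat(s["tool_rot"]).as_matrix(); C=s["ee_pos"]+X[:,0]*.0316
Wc=np.array([.5877,.18,.195])
print("C",C,"rel",C-Wc, proj(camera_info("side"),[C,Wc]),proj(camera_info("top"),[C,Wc]),proj(camera_info("wrist"),[C,Wc]))
out=np.zeros((600,800,3),np.uint8)
out[:300,:400]=cv2.resize(ims["side"][95:170,260:360],None,fx=4,fy=4,interpolation=cv2.INTER_CUBIC)
out[:300,400:]=cv2.resize(ims["top"][130:205,190:290],None,fx=4,fy=4,interpolation=cv2.INTER_CUBIC)
out[300:550,:400]=cv2.resize(ims["wrist"],(400,250))
cv2.imwrite("pics/crop6.png",out)
E
```

```text
clock: 14.42
ee_pos: [0.5964, 0.1271, 0.2082]
tool_rot: [0.525, 0.629, -0.369, 0.439]
ft_force: [-1.0, 0.2, -1.6]
grip_width: 0.014
travel [-0.0009  0.0009 -0.0119] ang [-0.28  0.03  0.12] | clock 14.425 q [-0.36  0.66  0.54  1.64 -0.73  1.15 -0.92]
C [0.59421719 0.13830644 0.17844971] rel [ 0.00651719 -0.04169356 -0.01655029] [[310.72286973 148.51016622]
 [297.68536204 138.08087571]] [[261.77848377 160.97970879]
 [242.24459694 162.00912521]] [[317.26244552 223.76885368]
 [248.56636346 222.96744215]]
```

View pics/crop6.png

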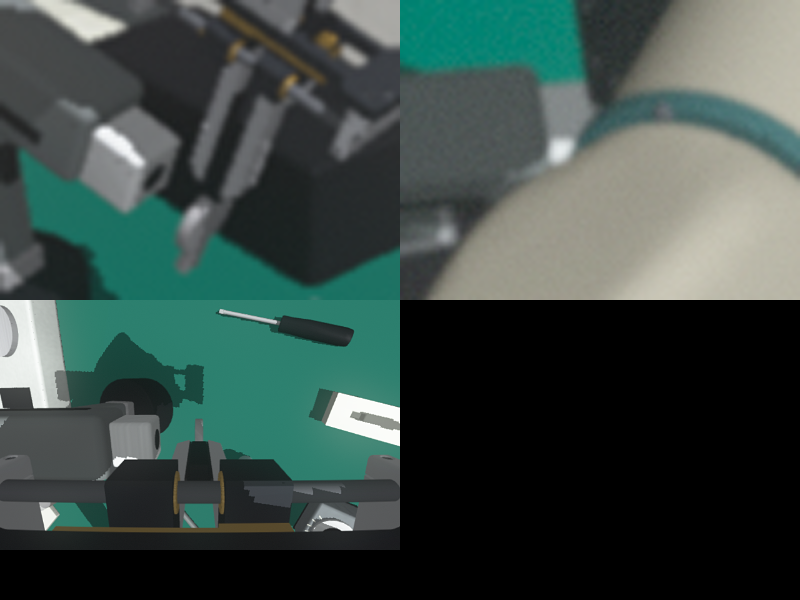

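The side crop shows the plate hanging stem-up in front of the nose with a clear gap. The window is at (153,178) against a predicted (151,172), and the wrist view shows the window at about (157,438), where it was predicted. I'll close the last 12 mm.

```bash
python3 -m jog '[{"travel":[-0.0009,0.0009,-0.006],"angular":[-0.25,0,0],"grip":0.008},{"travel":[-0.0009,0.0009,-0.012],"angular":[-0.25,0,0],"grip":0.008},{"travel":[-0.0009,0.0009,-0.012],"angular":[-0.25,0,0],"grip":0.008},{"travel":[-0.0009,0.0009,-0.012],"angular":[-0.25,0,0],"grip":0.008},{"travel":[-0.0009,0.0009,-0.012],"angular":[-0.25,0,0],"grip":0.008}]' 45
python3 - <<'E'
from h import *
import pickle
t,M=target(.034); cmd(t-M[:,0]*-.0014,M)
ims={}
for n in ["side","wrist"]:
    w=camera_info(n); im=grab_frame(n); cv2.imwrite(f"pics/{n}7.png",im[:,:,::-1]); pickle.dump(w,open(n+"7.pkl","wb")); ims[n]=im[:,:,::-1]
s=readout.read_state(); X=R.from_quat(s["tool_rot"]).as_matrix(); C=s["ee_pos"]+X[:,0]*.0316
Wc=np.array([.5877,.18,.195])
S=camera_info("side");wc=camera_info("wrist")
# plate rim toward window/away faces, tang tip
pts=np.array([C,C-X[:,2]*.004,C+X[:,2]*.004,C+X[:,0]*.024,C+X[:,1]*.024,C-X[:,1]*.024,C+X[:,0]*.05,Wc])
print("C",C.round(4)); print(proj(S,pts).round(1).tolist()); print(proj(wc,pts).round(1).tolist())
out=np.zeros((600,800,3),np.uint8)
out[:400,:]=cv2.resize(ims["side"][125:165,280:360],None,fx=10,fy=10,interpolation=cv2.INTER_CUBIC)
out[400:600,:500]=cv2.resize(ims["wrist"][180:260,200:400],None,fx=2.5,fy=2.5,interpolation=cv2.INTER_CUBIC)
cv2.imwrite("pics/crop7.png",out)
E
```

```text
clock: 15.2
ee_pos: [0.5951, 0.1393, 0.2133]
tool_rot: [0.523, 0.63, -0.367, 0.44]
ft_force: [0.5, 0.3, -1.3]
grip_width: 0.0136
travel [-0.0002  0.0001  0.0014] ang [ 0.05 -0.02  0.14] | clock 15.2 q [-0.38  0.65  0.54  1.63 -0.73  1.15 -0.93]
C [0.5931 0.1499 0.1836]
[[307.3, 145.3], [306.1, 144.4], [308.5, 146.2], [304.8, 151.9], [312.7, 141.5], [301.7, 149.2], [302.3, 158.9], [297.7, 138.1]]
[[317.3, 223.7], [311.2, 223.7], [323.3, 223.7], [317.3, 213.9], [317.2, 188.2], [317.3, 257.5], [317.4, 205.3], [268.0, 223.6]]
```

View pics/crop7.png

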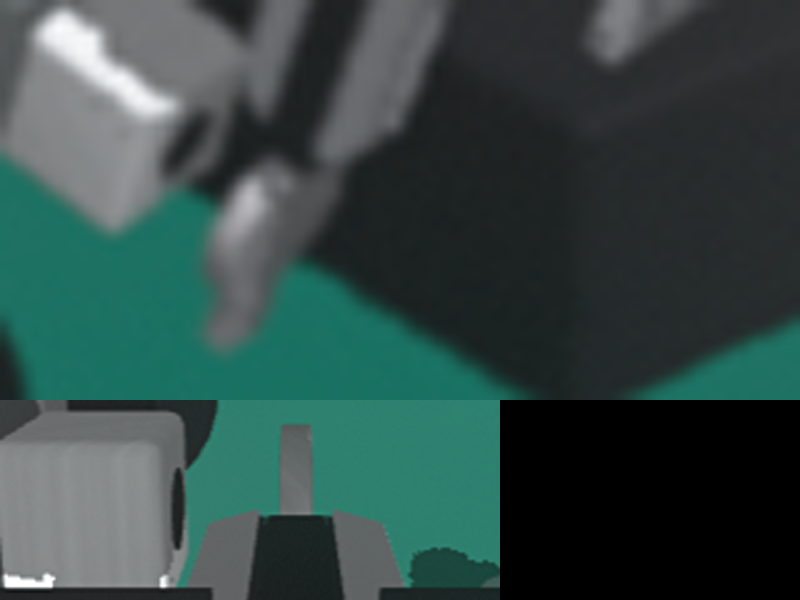

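The final view shows the plate upright and parallel to the nose face, with a clear gap. In the wrist picture the window is at (271,223) and the plate edge at (318.6). From these pixels the gap is about 2 mm short and the plate about 1 mm off along tool -y. In the side view the window and tang are both shifted by about 1 px in the same direction, so the height is consistent. A small correction, then settle.

```bash
python3 -m jog '[{"travel":[0,0.001,0.002],"angular":[0,0,0.1],"grip":0.008},{"travel":[0,0.001,0.002],"angular":[0,0,0.1],"grip":0.008},{"travel":[0,0.001,0.002],"angular":[0,0,0.1],"grip":0.008},{"travel":[0,0.001,0.002],"angular":[0,0,0.1],"grip":0.008},{"travel":[0,0.001,0.002],"angular":[0,0,0.1],"grip":0.008},{"travel":[0,0.001,0.002],"angular":[0,0,0.1],"grip":0.008},{"travel":[0,0.001,0.002],"angular":[0,0,0.1],"grip":0.008},{"travel":[0,0.001,0.002],"angular":[0,0,0.1],"grip":0.008}]' 45
python3 - <<'E'
from h import *
t,M=target(.034); cmd(t-M[:,0]*-.0014,M)
w=camera_info("wrist"); im=grab_frame("wrist"); cv2.imwrite("pics/w8.png",im[:,:,::-1])
g=cv2.cvtColor(im,cv2.COLOR_RGB2GRAY)
n=(g[200:245,260:285]<60).astype(np.uint8); k=cv2.connectedComponentsWithStats(n); j=1+np.argmax(k[2][1:,4]); print("window px",k[3][j]+[260,200],k[2][j])
hsv=cv2.cvtColor(im,cv2.COLOR_RGB2HSV); row=np.where(hsv[205,295:345,1]<80)[0]+295; col=np.where(hsv[170:222,318,1]<80)[0]+170
s=readout.read_state(); X=R.from_quat(s["tool_rot"]).as_matrix(); C=s["ee_pos"]+X[:,0]*.0316
print("plate cols",row.min(),row.max(),"top row",col.min(),proj(w,[C,C-X[:,2]*.034,C+X[:,1]*.024]).round(1), s["qd"].round(4),s["ft_force"])
E
```

```text
clock: 16.3
ee_pos: [0.5965, 0.1378, 0.2127]
tool_rot: [0.524, 0.63, -0.367, 0.441]
ft_force: [-0.2, 0.1, -0.6]
grip_width: 0.014
travel [-0.0002 -0.001  -0.0004] ang [ 0.06 -0.03  0.04] | clock 16.3 q [-0.38  0.66  0.53  1.63 -0.73  1.15 -0.93]
window px [268.0620155  224.60465116] [  6   9   5  32 129]
plate cols 312 324 top row 190 [[317.3 223.7]
 [266.  223.8]
 [317.3 188.2]] [ 0.0013 -0.0007  0.002  -0.0003 -0.0004  0.0032 -0.0004] [ 0.35146349 -1.62271526 -0.25978806]
```

```bash
python3 -c "
from bench import r
print(r.close_job())"
```

```text
the job is handed in; nothing more can be done
None
```

The job is done and handed in at about 16.4 s on the robot's clock. The round sample is held still in front of the analyser's window.

- **Knob:** I turned it anticlockwise until it hit the zero stop, where the torque jumped to about 0.35 N m. The picture after release shows its white line pointing at the longest tick.
- **Sample:** I took the round sample by its stem and lifted it straight up out of the rack. It is held with its stem up, leaning with the window, at a commanded 45 N grip.
- **Gap and centring:** The arm's own pose puts the plate within about 0.4 mm of the intended 30 mm gap. The last wrist picture suggests about 1 mm less, so roughly 29–30 mm. Sideways centring is within about 1 mm and the plate angle within about 0.1°, taking the window's yaw as measured.
- **Stillness:** The joints were at rest, and the wrist force was under 2 N.

**Disagreements:** The side camera shows the window about 1 px (2 mm) off from where the wrist camera puts it. The plate's tang is shifted by about the same amount, so I treated it as camera calibration. A first rough fix of the window from the top view was up to 6 mm off, so I replaced it with two closer wrist views that agreed.

**Not checked:** I took no dedicated picture of the other two samples at the end. The lift was straight up with no sign of contact.

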